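# Screw the filler plug back into the steam cleaner

## Task

The workshop's steam cleaner has been filled: take its filler plug (round knob, long stem) out of the wooden block and screw it back into the deep filler neck on the machine's deck. Its thread starts out of sight at the bottom of the neck, so set the plug in upright, start it gently by feel, backing off rather than forcing it if it binds, then turn it clockwise until the washer under the knob rests all round on the neck's rim and the plug is snug but not overtightened, and let go. Leave the other things on the bench where they are.

Things in the scene. Friction and masses are not known exactly. Their poses are not given: they have to be found in the camera images.
- plug: the filler plug, about 180 g, 109 mm tall, upright in one of the block's holes, washer on the block's top (tip 13 mm above the bench). Origin: centre of its lower tip; z up its axis. From the tip: brass nose 11 mm in diameter with a thread from 4 to 21 mm up (outside diameter 18 mm), grey stem 21 mm in diameter from 30 to 72 mm, washer and skirt 35 mm in diameter to 76 mm, knob to 109 mm
- plug_knob (a point): middle of the plug's round fluted black knob, 40 mm in diameter, 33 mm high, 92 mm above the tip on its axis. It may be gripped at any yaw, and again after letting go; fingers must stay clear of the rim and deck below. Clockwise from above screws the plug in. If the blunt thread starts meet end on it binds: back it off half a radian anticlockwise and try again
- plug_skirt (a point): centre of the underside of the plug's washer, 72 mm above the tip on the plug's axis; it seats on the neck's rim. After it meets the rim the plug turns easily for about a third of a radian more, then resists: 0.2 to 0.6 N m on the knob is snug. The thread holds what it is given
- cleaner: the steam cleaner, 300 mm (x) by 230 mm (y), its flat metal deck 140 mm high, heavy and standing fast. Origin: centre of its underside; z up, the filler neck lies 50 mm towards -x from the centre; a raised console 50 mm higher than the deck lies from +58 mm to +148 mm in x
- neck_mouth (a point): centre of the filler neck's mouth, on the top face of its steel rim (outside diameter 48 mm, 6 mm above the deck, 146 mm above the bench); z up. The neck is a vertical bore 24 mm in diameter down to 49 mm below the rim; a short cone then narrows it to 19.4 mm at 52 mm below the rim
- neck_thread (a point): on the neck's axis, 59 mm below the rim: middle of the fixed female thread (ridges 55 to 63 mm below the rim). Both threads are coarse, right-hand, two-start: lead 14 mm a turn, 0.9 mm of play. Where round the neck it starts is unknown, so the plug, lowered unturned, stops with its washer 6 to 13 mm above the rim; pressed lightly and turned clockwise it then sinks 14 mm a turn to the rim
- block: wooden block standing fast, 80 mm (x) by 200 mm (y), 85 mm high. Origin: centre of its underside. Two holes 26 mm in diameter, 80 mm deep, at y = -50 mm and y = +50 mm hold the filler plug and the drain plug, either way round
- drain_plug: the machine's drain plug, to be left in the block: short brass stem, steel flange 38 mm and steel hexagon head 31 mm across corners, 18 mm high. Origin: centre of its lower end, 40 mm below its flange
- loupe: black eye loupe, 38 mm in diameter, 30 mm high. Origin: centre of its underside
- oil_jar: a small glass jar with a black lid, 48 mm in diameter, 60 mm high. Origin: centre of its underside
- movement_vice: a small metal movement holder, 85 by 40 mm, 24 mm high. Origin: centre of its underside

How it is judged (in metres and radians):
On the way:
1. the plug's threaded end is down in the neck's thread, the plug standing square (z of plug_skirt in the frame of neck_mouth below 0.014 m and horizontal distance between plug_skirt and neck_mouth below 0.004 m and angle between plug's own z axis and vertical below 0.06 rad), for 0.2 s.
At the end, for the whole second after the job is handed in: the filler plug is screwed home, snug and at rest: its washer within 1.5 mm of the neck's rim and held down by the thread (contact forces between plug and neck above 5 N), within 3 mm of the neck's axis, upright within 0.04 rad, and let go (z of plug_skirt in the frame of neck_mouth between -0.003 and 0.0015 m and horizontal distance between plug_skirt and neck_mouth below 0.003 m and angle between plug's own z axis and vertical below 0.04 rad and linear speed of plug below 0.01 m/s and contact force between plug and cleaner above 5 N); the robot touches nothing.
It fails at once if the thread is forced: more than 30 N between plug and neck while the washer is still over 2 mm above the rim (contact force between plug and cleaner above 30 N and z of plug_skirt in the frame of neck_mouth above 0.002 m).
It fails at once if the plug is overtightened: the contact forces between plug and neck, washer and thread together, pass 400 N (contact force between plug and cleaner above 400 N).
It fails at once if the drain plug leaves the block or the loupe, the jar or the movement holder is moved by more than 30 mm (distance of any of drain_plug, loupe, oil_jar, movement_vice from where it was at the start of the episode above 0.03 m).
It also fails if it takes over 70 s, if anything falls off the work surface, if the arm or the gripper's body presses on something with over 40 N, if the wrist force passes 120 N, or if a joint passes its speed limit or range.

## Robot

A 6-joint arm with a two-finger parallel gripper is mounted at the origin on the work surface. World frame = base frame: x ahead of the robot, y to its left, z up, the work surface at z = 0. Lengths are in mm, angles in degrees, forces in N, time in s.
With the tool pointing down it reaches from about 350 to 850 mm from the base axis. Payload 8.1 kg.
Tool frame: the origin (TCP) lies on the centre line of the jaws, within the pads' length; the fingertips stand r.tip_extent ahead of it and the grasp point (between the pads) lies 8 mm behind it (r.tip_extent is the distance from the TCP to the fingertips, in mm); z points along the fingers, y is the direction in which the jaws open and shut (so a half turn about z gives the same grasp; the last joint's range is limited). The gripper opens to 85 mm and grips with 20 to 120 N. Pads are 22 mm wide; open, the fingers measure 114 mm over their backs; the gripper's body (76 mm by 85 mm) begins 54 mm behind the grasp point. The pads swing forward as they close: fully open they stand 13 mm farther back than shut.
Start: joints at [-68.892, 7.471, 85.268, -0, 87.261, -4.893], TCP at [263.05, -539.268, 242.292] pointing down, gripper open.
Joint ranges: [-169.43, 169.43], [-51.17, 129.36], [1.28, 143.12], [-76.62, 256.62], [0, 156.53], [-152.29, 152.29]. Speed limits (degrees/s): [136.94, 136.94, 159.86, 180, 180, 180].

## Interface

Orientations are given as [roll, pitch, yaw] about the fixed x, y, z axes, in that order (R = Rz(yaw) Ry(pitch) Rx(roll)).
In Python, from bench import sense, optics, hand_in, spotter, r gives the robot as it stands.
- The arm moves only by the tool apply_moves, never from a script. Its argument "series" is a list of rows, each a list of 3 entries, a list of its own where there are three numbers: the opening, from 0 (shut) to 1 (fully open), then the shift along the world's x, y, z in m, then the turn about the world's z in rad. In form: [[grip, [x, y, z], turn], ...]. A call has 1 to 5 rows; each row is the pose to reach, as a shift and turn from the pose measured when the call began; what a row does not reach only later rows make up. A row lasts 1/8 s, in which the tool goes at most 62.5 mm and 10.7 degrees, less where a joint would pass 70% of its speed; a pose out of reach is approached as far as the arm can. A call with a gripper value outside its range is refused whole. The fingers move at their own pace and stop on an object; "grip_force" is the grip in N (left out, the last holds). Time passes only in rows, so rows that repeat a pose let the fingers close. It gives the time, the measured TCP pose, the force and the opening at its end, in the units of the state.
- sense(): the state, without advancing time (a new reading comes with each control period).
- optics.snapshot(name): name is "side" or "top"; returns a dict with "color" (420x560x3 uint8, blue, green, red), "intrinsics" (3x3 intrinsics, pixels), "rvec" (rotation vector, rad) and "tvec" (3), from world to camera coordinates, as OpenCV has them. Camera axes: x right, y down, z forward; pixel columns grow to the right and rows downward; lengths in mm; the calibration is good to about 2 mm. A picture is of the moment at which its call begins. There is no depth.
- hand_in(): hands the job in, once; it reports no verdict.
Trained networks look in a picture, given as the dict that the camera call returned (one of the last four; its "shot" number tells which), for a name from the list of things; names that differ only in an ending like _2 or _b are one class to them, and where a whole thing is asked for, a point or a joint stands for the part that bears it (a point fixed in the world has none). Each returns a list of dicts, best first, with "p" (0 to 1); they miss things now and then, are a little off and sometimes report something else, mostly with a low value. They report only what shows in the picture. A call takes as long as a camera call.
- spotter.search_frame(picture, query): "xyz" ([x, y, z] in mm, in the coordinates of the camera as it stood for that picture, good to about 4 mm: the middle of the surface that is visible of it).
- spotter.masks_of(picture, query): "mask" (420x560 bool, what is visible of it).
The state is a dict: "time": time; "joint_pos": joint angles; "qd": joint speeds; "joint_efforts": joint torques, N m; "tool_pos": TCP position; "tcp_rot": TCP orientation; "ft_force": force on the tool from outside, world axes, zero at the start; "wrist_torque": the same for the moment, N m; "finger_gap": finger opening in mm.
Only numpy, scipy, OpenCV 4.12 (cv2) and the standard library are available. Lean on these libraries where they do the work, as an engineer would, in place of code of your own. Each camera call takes 0.05 s, during which the arm holds its last target.

## Working session

There is one attempt and no reset: what is moved stays moved. The work goes in short steps, Python scripts to look and compute and a tool call to move; the robot and the scene stay as the last step left them, time stands still between calls to the robot, and variables do not carry over. Pictures are saved under pics/ and viewed, and the job is handed in when it is done.

Besides the shell and the picture viewer there is one more tool, called after ">>>" as name(argument=value, ...), one argument or row to a line, values as JSON. apply_moves: Moves the arm, as the interface text tells. Its arguments: {"type":"object","properties":{"series":{"type":"array"},"grip_force":{"type":"number"}},"required":["series"]}

```bash
ls; mkdir -p pics
cat > h.py <<'E'
import numpy as np, cv2
from bench import sense, optics, spotter, r
def w(pic,xyz):
    R,_=cv2.Rodrigues(np.array(pic["rvec"],float)); return R.T@(np.array(xyz,float)-np.array(pic["tvec"],float).ravel())
def proj(pic,P):
    q,_=cv2.projectPoints(np.array(P,float).reshape(-1,3),np.array(pic["rvec"],float),np.array(pic["tvec"],float),np.array(pic["intrinsics"],float),None); return q.reshape(-1,2)
def ray(pic,uv,z):
    R,_=cv2.Rodrigues(np.array(pic["rvec"],float)); K=np.array(pic["intrinsics"],float)
    c=-R.T@np.array(pic["tvec"],float).ravel(); d=R.T@np.linalg.inv(K)@np.array([uv[0],uv[1],1.])
    return c+d*(z-c[2])/d[2]
E
python3 - <<'E'
from h import *
print(sense(), r.tip_extent)
for n in ("top","side"):
    p=optics.snapshot(n); cv2.imwrite(f"pics/{n}0.png",p["color"])
    R,_=cv2.Rodrigues(np.array(p["rvec"],float)); print(n,-R.T@np.array(p["tvec"]).ravel(), p["intrinsics"])
    for q in ("plug","plug_knob","plug_skirt","cleaner","neck_mouth","block","drain_plug","loupe","oil_jar","movement_vice"):
        try:
            for d in spotter.search_frame(p,q)[:2]: print(n,q,round(d["p"],2),w(p,d["xyz"]).round(1), proj(p,w(p,d["xyz"])).round())
        except Exception as e: print(q,e)
E
```

```text
pics
{'time': 0.0, 'joint_pos': array([-6.88945211e+01,  7.51431353e+00,  8.53297935e+01,  8.05719874e-04,
        8.72598113e+01, -4.89436541e+00]), 'qd': array([ 0.06696092,  0.04022114,  0.0546019 , -0.02420617,  0.00299335,
       -0.00114333]), 'joint_efforts': array([ 2.33198756e-03, -5.69398856e+01, -5.00548875e+01,  1.21062055e-05,
        1.49312324e-02, -2.32357860e-05]), 'tool_pos': array([ 262.84543252, -538.78391666,  241.24774925]), 'tcp_rot': array([-1.79896529e+02, -9.66798949e-03,  2.59997963e+01]), 'ft_force': array([0.62671209, 0.40672408, 0.23130949]), 'wrist_torque': array([-0.05356783, -0.01311734,  0.00447516]), 'finger_gap': 85.12479213389764} 11.0
top [442.24721332 -28.43284389 980.60385211] [[428.3394214    0.         278.4707697 ]
 [  0.         428.3394214  208.24836209]
 [  0.           0.           1.        ]]
top plug 0.69 [ 520.1 -244.6  124.5] [[391. 211.]]
top plug_knob 0.67 [ 515.  -191.6   84.2] [[361. 214.]]
top plug_knob 0.66 [ 519.9 -243.8  123.5] [[391. 211.]]
top plug_skirt 0.92 [ 520.1 -248.4  122.3] [[393. 211.]]
top cleaner 0.97 [611.9 145
[... 492 characters left out ...]

 [  0.           0.           1.        ]]
side plug 0.55 [ 516.6 -255.7  120.4] [[301. 262.]]
side plug 0.16 [611.5  55.7 140.7] [[307. 176.]]
side plug_knob 0.9 [ 517.7 -260.9  113.8] [[302. 266.]]
side plug_skirt 0.57 [ 514.5 -255.2  114. ] [[300. 264.]]
side cleaner 0.64 [609.2  59.  139.3] [[306. 176.]]
side neck_mouth 0.92 [610.1  56.7 138. ] [[306. 177.]]
side block 0.83 [ 504.5 -259.    85.4] [[296. 276.]]
side drain_plug 0.72 [ 513.  -151.2   98.8] [[289. 240.]]
side loupe 0.47 [ 683.1 -212.4   21.4] [[363. 272.]]
side oil_jar 0.94 [ 675.2 -108.9   37.9] [[346. 241.]]
side oil_jar 0.39 [ 515.3 -256.4  122.6] [[301. 261.]]
side movement_vice 0.57 [ 353.8 -316.5   17.3] [[233. 328.]]
```

View pics/top0.png

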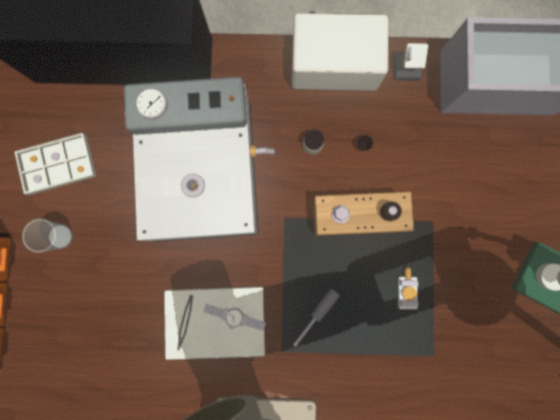

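View pics/side0.png

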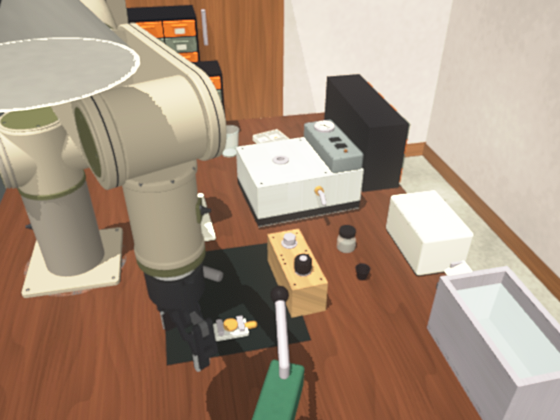

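The top view shows the filler plug's black knob at about (391,211), the drain plug at (341,213) and the neck at (193,185). The side view agrees, with the knob at (303,264) and the neck at (281,159). I'll zoom in to measure them more precisely.

Run:
```python
from h import *
p=optics.snapshot("top"); s=optics.snapshot("side")
def crop(p,c,h,k): 
    a=p["color"][c[1]-h:c[1]+h,c[0]-h:c[0]+h]; return cv2.resize(a,None,fx=k,fy=k,interpolation=cv2.INTER_CUBIC)
ims=[crop(p,(391,211),20,10),crop(p,(193,185),20,10)]; ims2=[crop(s,(303,264),20,10),crop(s,(281,159),20,10)]
im=cv2.resize(np.vstack([np.hstack(ims),np.hstack(ims2)]),(600,600)); cv2.imwrite("pics/crop.png",im)
for pic,n in ((p,"top"),(s,"side")):
  for q in ("plug_knob","plug"):
    for d in spotter.masks_of(pic,q)[:2]:
        m=d["mask"]; v,u=np.nonzero(m); print(n,q,round(d["p"],2),len(u),u.mean().round(1),v.mean().round(1),u.min(),u.max(),v.min(),v.max())
        if n=="top": print(ray(p,(u.mean(),v.mean()),112))
print(ray(p,(193,185),146), ray(s,(281,159),146), ray(p,(391,211),122), ray(s,(303,264),108))
```

```text
top plug_knob 0.84 339 390.4 210.8 380 401 201 220
[ 521.43492129 -246.14331415  112.        ]
top plug 0.71 360 390.2 211.4 379 401 201 221
[ 520.2931493  -245.78876639  112.        ]
side plug_knob 0.88 333 301.4 264.8 293 310 254 275
side plug 0.69 334 302.4 264.2 294 311 254 275
side plug 0.56 183 288.8 241.4 281 296 234 248
[559.95121236 150.28541612 146.        ] [562.02468315 149.98071555 146.        ] [ 520.15441514 -244.84799708  122.        ] [ 522.1107127 -249.440028   108.       ]
```

View pics/crop.png

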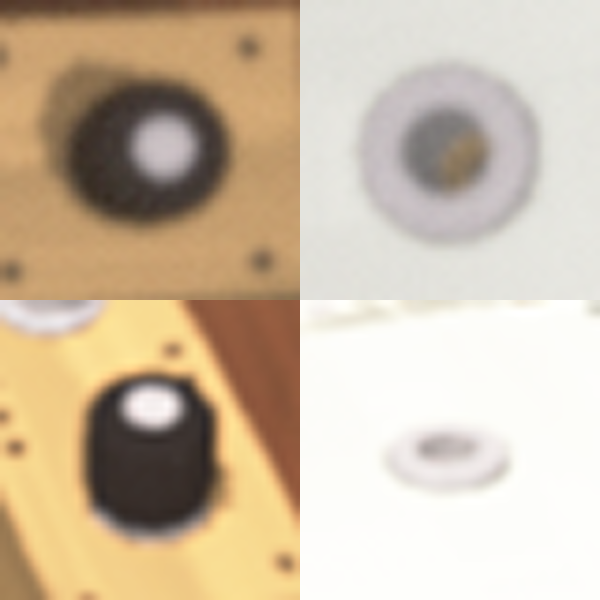

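Run:
```python
from h import *
p=optics.snapshot("top"); s=optics.snapshot("side")
print("cap",ray(p,(392.4,210.2),122),ray(s,(302.8,257.8),122))
print("neck",ray(p,(192.4,184.8),146),ray(s,(280.2,159.6),146))
# rim fit by ellipse/segmentation in top
for pic,c,z in ((p,(192,185),146),):
    g=cv2.cvtColor(pic["color"],cv2.COLOR_BGR2HSV)
    x0,y0=c[0]-18,c[1]-18; a=pic["color"][y0:y0+37,x0:x0+37].astype(float)
    bg=np.median(a.reshape(-1,3),0); d=np.abs(a-bg).sum(2); m=(d>30).astype(np.uint8)
    k,l,st,ce=cv2.connectedComponentsWithStats(m); i=1+st[1:,4].argmax(); print(st[i],ce[i]+[x0,y0]); print(ray(pic,ce[i]+[x0,y0],z))
    cn,_=cv2.findContours((l==i).astype(np.uint8),cv2.RETR_EXTERNAL,cv2.CHAIN_APPROX_NONE); e=cv2.fitEllipse(max(cn,key=len)); print(e, ray(pic,np.array(e[0])+[x0,y0],z))
for z in (109,122): print(proj(p,[520,-247,z]),proj(s,[520,-247,z]))
# white cap centroid
for pic,c,z in ((p,(392,210),122),(s,(303,258),122)):
    a=pic["color"][c[1]-6:c[1]+7,c[0]-6:c[0]+7].astype(float).mean(2)
    wt=np.clip(a-100,0,None); vv,uu=np.mgrid[-6:7,-6:7]; wt*= (uu**2+vv**2<=(25 if pic is p else 16)); u=c[0]+(wt*uu).sum()/wt.sum(); v=c[1]+(wt*vv).sum()/wt.sum(); print(u,v,ray(pic,(u,v),z))
```

```text
cap [ 521.83438522 -247.64902972  122.        ] [ 522.36439707 -245.01182827  122.        ]
neck [560.32042588 151.48633037 146.        ] [559.09870029 147.12078346 146.        ]
[  6   6  26  25 507] [192.45364892 185.        ]
[559.92565095 151.36329255 146.        ]
((18.4501895904541, 18.001882553100586), (24.47709083557129, 24.562320709228516), 0.8845406174659729) [559.92174972 151.3699556  146.        ]
[[390.44569251 211.6389803 ]] [[301.79659841 263.06574539]]
[[392.07491731 211.10255566]] [[301.9775871  258.53543645]]
392.4345313960404 210.12014614665648 [ 521.99699555 -247.71801583  122.        ]
302.865432204113 257.6928918849731 [ 522.5939024  -244.69667695  122.        ]
```

>>> apply_moves(
  series=[
    [1,[0.0,0.06,0],0.18],
    [1,[0.04,0.11,0],0.36],
    [1,[0.08,0.15,0],0.54],
    [1,[0.12,0.19,0],0.72],
    [1,[0.16,0.23,0],0.9],
  ],
  grip_force=30,
)

```text
time: 2.12
tool_pos: [424.2, -307.9, 242.6]
tcp_rot: [180.0, 0.0, 77.9]
ft_force: [0.4, -1.5, 0.1]
finger_gap: 85.7
```

Run:
```python
from h import *
s=sense(); print(s["time"],s["tool_pos"],s["tcp_rot"],s["joint_pos"],s["ft_force"])
```

```text
2.125 [ 424.15406417 -307.89470744  242.64728959] [1.79955227e+02 2.73723129e-02 7.78964179e+01] [-4.15807745e+01 -4.39049124e+00  9.73061797e+01 -1.79971465e-03
  8.70318652e+01 -2.94771107e+01] [ 0.42711221 -1.52684753  0.05172376]
```

>>> apply_moves(
  series=[
    [1,[0.05,0.03,0],0.1],
    [1,[0.098,0.0615,0],0.21],
    [1,[0.098,0.0615,-0.05],0.21],
    [1,[0.098,0.0615,-0.08],0.21],
    [1,[0.098,0.0615,-0.08],0.21],
  ],
)

```text
time: 2.75
tool_pos: [520.3, -245.1, 159.4]
tcp_rot: [-179.7, -0.2, 90.0]
ft_force: [-0.2, 0.5, -0.7]
finger_gap: 85.5
```

Run:
```python
from h import *
for n in ("top","side"):
    p=optics.snapshot(n); cv2.imwrite(f"pics/{n}1.png",p["color"])
s=sense(); print(s["tool_pos"],s["tcp_rot"])
```

```text
[ 522.4177942  -246.67081658  163.67639161] [1.79923632e+02 4.56894783e-02 8.99172282e+01]
```

View pics/side1.png

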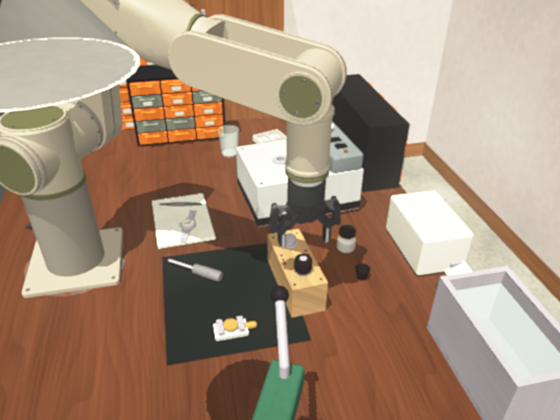

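The gripper straddles the knob with its jaws along x, fingertips at about (276,238) and (328,240), just above the knob at (303,263). I'll descend and close lightly to centre the plug in x first.

>>> apply_moves(
  series=[
    [1,[0,0,-0.03],0],
    [1,[0,0,-0.058],0],
    [1,[0,0,-0.058],0],
    [0,[0,0,-0.058],0],
    [0,[0,0,-0.058],0],
  ],
  grip_force=20,
)

```text
time: 3.48
tool_pos: [523.7, -247.5, 108.1]
tcp_rot: [179.7, 0.2, 89.9]
ft_force: [-0.4, 0.5, -0.8]
finger_gap: 51.5
```

>>> apply_moves(
  series=[
    [0,[0,0,0],0],
    [0,[0,0,0],0],
    [0,[0,0,0],0],
  ],
)

```text
time: 3.85
tool_pos: [523.7, -247.7, 108.7]
tcp_rot: [179.7, 0.2, 89.9]
ft_force: [-4.0, 0.5, 5.7]
finger_gap: 39.4
```

Run:
```python
from h import *
p=optics.snapshot("side"); s=sense(); print(s["tool_pos"],s["tcp_rot"],s["ft_force"],s["finger_gap"],s["wrist_torque"])
```

```text
[ 523.70291242 -247.70912745  108.7039612 ] [1.79741330e+02 1.71560089e-01 8.99098850e+01] [-5.82765267  0.61094394  5.51036048] 39.3282540816055 [0.14508017 0.83945873 0.00287986]
```

>>> apply_moves(
  series=[
    [0.9,[0,0,0],0],
    [0.9,[0,0,0],0],
    [0.9,[0,0,0],0.18],
    [0.9,[0,0,0],0.36],
    [0.9,[0,0,-0.003],0.54],
  ],
)

```text
time: 4.53
tool_pos: [524.1, -247.8, 105.8]
tcp_rot: [179.7, 0.2, 121.2]
ft_force: [0.1, -0.8, -0.5]
finger_gap: 76.9
```

>>> apply_moves(
  series=[
    [0.9,[0,0,0],0.18],
    [0.9,[0,0,0],0.36],
    [0.9,[0,0,0],0.54],
    [0.9,[0,0,0],0.72],
    [0.9,[0,0,0],0.9],
  ],
)

```text
time: 5.15
tool_pos: [524.3, -247.7, 105.7]
tcp_rot: [179.7, 0.2, 173.1]
ft_force: [-0.4, 0.9, 0.5]
finger_gap: 76.8
```

Run:
```python
from h import *
p=optics.snapshot("side"); s=sense(); print(s["tool_pos"],s["tcp_rot"],s["ft_force"],s["finger_gap"],s["wrist_torque"])
```

```text
[ 524.28538546 -247.68015722  105.72427726] [179.69908069   0.22672297 173.63251825] [-0.72673655 -0.56764317 -0.50073374] 76.91535302860468 [-0.02067047  0.01127066  0.04547565]
```

>>> apply_moves(
  series=[
    [0.9,[-0.001,0,0],0],
    [0,[-0.001,0,0],0],
    [0,[-0.001,0,0],0],
    [0,[-0.001,0,0],0],
    [0,[-0.001,0,0],0],
  ],
  grip_force=30,
)

```text
time: 5.82
tool_pos: [523.3, -247.7, 105.9]
tcp_rot: [179.7, 0.2, 173.6]
ft_force: [-1.4, 0.7, 1.8]
finger_gap: 39.1
```

>>> apply_moves(
  series=[
    [0,[0,0,0],0],
    [0,[0,0,0],0],
    [0,[0,0,0.01],0],
    [0,[0,0,0.02],0],
  ],
)

```text
time: 6.32
tool_pos: [523.3, -247.7, 126.4]
tcp_rot: [179.7, 0.2, 173.6]
ft_force: [0.4, -1.0, -1.5]
finger_gap: 38.8
```

Run:
```python
from h import *
p=optics.snapshot("side"); s=sense(); print(s["time"],s["tool_pos"],s["tcp_rot"],s["ft_force"],s["finger_gap"],s["wrist_torque"])
```

```text
6.375 [ 523.90628373 -248.04131264  128.18742758] [179.74004502   0.3161912  173.60442109] [-2.34065312  0.44597546 -0.99583257] 39.33916646716739 [ 0.52534993  0.66260568 -0.05762044]
```

>>> apply_moves(
  series=[
    [0,[0,0,0.03],0],
    [0,[0,0,0.07],0],
    [0,[0,0,0.11],0],
    [0,[0,0,0.15],0],
    [0,[0,0,0.15],0],
  ],
)

```text
time: 7.0
tool_pos: [525.8, -249.2, 283.4]
tcp_rot: [179.9, 0.8, 173.6]
ft_force: [0.6, -0.5, -2.0]
finger_gap: 39.0
```

Run:
```python
from h import *
for n in ("top","side"):
    p=optics.snapshot(n); cv2.imwrite(f"pics/{n}2.png",p["color"])
s=sense(); print(s["time"],s["tool_pos"],s["tcp_rot"],s["ft_force"],s["finger_gap"],s["wrist_torque"])
P=s["tool_pos"]; print(proj(p,[P,P-[0,0,92.9]]))
c=proj(p,P-[0,0,50])[0].astype(int); print(c)
cv2.imwrite("pics/side2c.png",cv2.resize(p["color"][max(c[1]-60,0):c[1]+60,c[0]-60:c[0]+60],None,fx=5,fy=5,interpolation=cv2.INTER_CUBIC))
```

```text
7.1 [ 524.01957273 -248.11457907  278.26414064] [179.76067986   0.35982867 173.60231152] [-0.42200266  1.07409206 -3.28186105] 38.953618743547445 [-0.01087706  0.03778591  0.02846982]
[[306.46832156 198.74672008]
 [304.88792547 235.58810575]]
[305 219]
```

View pics/side2c.png

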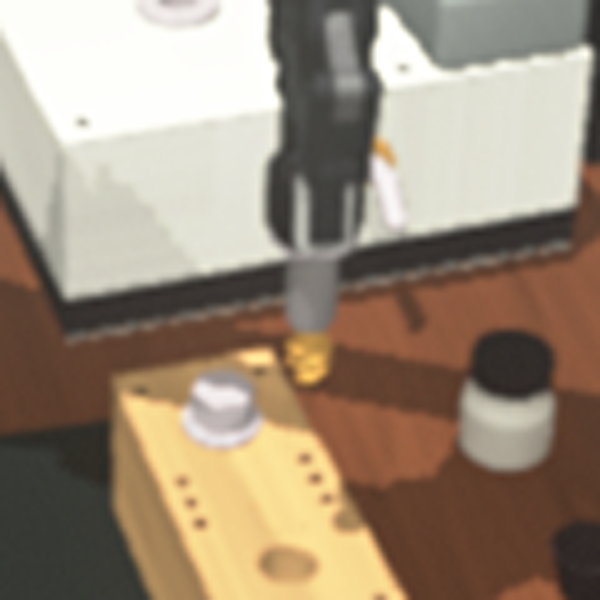

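The side crop shows the plug hanging upright in the fingers, tip at about (306,235), close to the predicted (305,236). The drain plug is untouched. Next I'll carry it over to the neck.

>>> apply_moves(
  series=[
    [0,[0.005,0.05,0],0.15],
    [0,[0.01,0.105,0],0.3],
    [0,[0.015,0.16,0],0.45],
    [0,[0.02,0.215,0],0.6],
    [0,[0.025,0.26,0],0.7],
  ],
)

```text
time: 7.72
tool_pos: [548.0, 14.0, 275.9]
tcp_rot: [179.6, 0.2, -146.0]
ft_force: [1.5, 0.1, -2.0]
finger_gap: 39.0
```

Run:
```python
from h import *
s=sense(); print(s["time"],s["tool_pos"],s["tcp_rot"],s["joint_pos"].round(1))
```

```text
7.725 [547.95042144  14.04484712 275.93205678] [ 179.63409025    0.21879498 -146.01747697] [  -4.2   -1.2   90.8    0.4   90.5 -128.1]
```

>>> apply_moves(
  series=[
    [0,[0.004,0.05,0],0.15],
    [0,[0.008,0.1,0],0.3],
    [0,[0.0118,0.1355,0],0.45],
    [0,[0.0118,0.1355,0],0.45],
    [0,[0.0118,0.1355,0],0.45],
  ],
)

```text
time: 8.35
tool_pos: [559.0, 149.1, 274.1]
tcp_rot: [179.5, 0.1, -120.3]
ft_force: [0.1, -0.3, -1.6]
finger_gap: 39.2
```

```bash
cat > look.py <<'E'
import sys; from h import *
t=sys.argv[1]
s=sense()
p=optics.snapshot("top"); sd=optics.snapshot("side"); s=sense(); P=s["tool_pos"]
print(s["time"],P.round(2),s["tcp_rot"].round(2),s["joint_pos"].round(1)[[0,5]],s["ft_force"].round(2),s["wrist_torque"].round(3),s["finger_gap"])
out=[]
for pic in (p,sd):
    c=proj(pic,[559.8,150,150])[0].astype(int); h=50 if pic is p else 40
    y0,x0=max(c[1]-h,0),c[0]-h; print(x0,y0,600/(2*h)); out.append(cv2.resize(pic["color"][y0:y0+2*h,x0:x0+2*h],(400,400),interpolation=cv2.INTER_CUBIC))
cv2.imwrite(f"pics/look{t}.png",np.hstack(out)); cv2.imwrite(f"pics/full{t}.png",sd["color"])
E
python3 look.py a
```

```text
8.45 [559.42 148.44 274.96] [ 1.7958e+02  1.5000e-01 -1.2036e+02] [   9.6 -140.1] [ 0.06  0.17 -0.86] [ 0.016 -0.008  0.012] 39.33962823249545
142 134 6.0
240 117 7.5
```

View pics/looka.png

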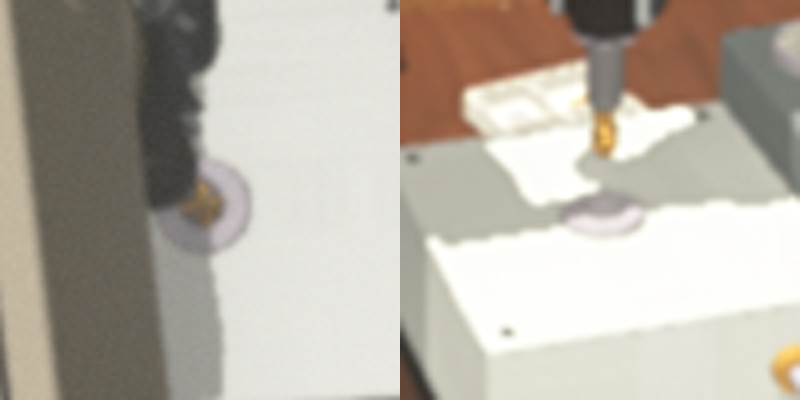

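Run:
```python
from h import *
s=sense(); P=s["tool_pos"]; sd=optics.snapshot("side")
print(proj(sd,[P-[0,0,92.9],[559.8,150,146]]))
t=np.array([280.1,146.2]); print(ray(sd,t,P[2]-92.9), ray(sd,(280.15,159.7),146))
```

```text
[[280.27530021 147.85313276]
 [280.2213181  159.07818745]]
[561.04397748 157.98063524 182.05628526] [558.83939507 146.59683371 146.        ]
```

>>> apply_moves(
  series=[
    [0,[0.0002,0.001,-0.02],0],
    [0,[0.0002,0.001,-0.031],0],
    [0,[0.0002,0.001,-0.031],0],
    [0,[0.0002,0.001,-0.031],0],
  ],
)

```text
time: 9.0
tool_pos: [559.8, 149.3, 244.4]
tcp_rot: [179.6, 0.2, -120.4]
ft_force: [0.9, 0.2, -1.3]
finger_gap: 39.0
```

```bash
python3 look.py b
```

```text
9.1 [560.14 149.5  245.02] [ 179.65    0.21 -120.36] [   9.6 -140. ] [-0.23  0.23 -2.06] [-0.004 -0.005  0.008] 39.188673457731646
142 134 6.0
240 117 7.5
```

View pics/lookb.png

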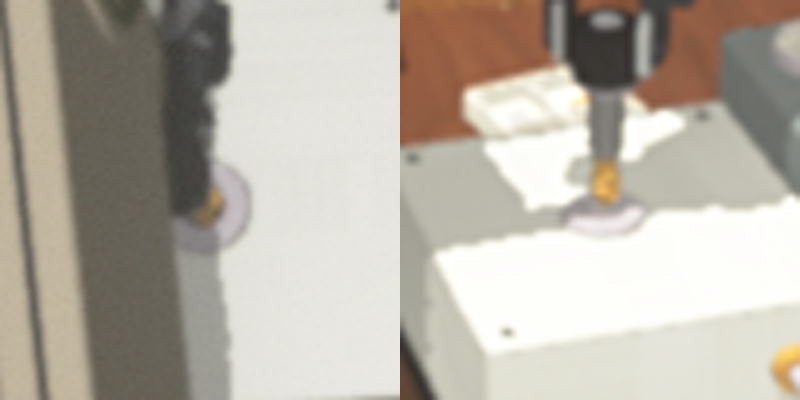

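The nose is just above the rim and centred, with its tip at crop position (605,203) against the mouth at (603,211). I'll descend in small steps and watch the force.

>>> apply_moves(
  series=[
    [0,[-0.0003,0.0003,-0.008],0],
    [0,[-0.0003,0.0003,-0.012],0],
    [0,[-0.0003,0.0003,-0.016],0],
    [0,[-0.0003,0.0003,-0.016],0],
  ],
)

```text
time: 9.6
tool_pos: [559.5, 149.7, 228.4]
tcp_rot: [179.6, 0.2, -120.4]
ft_force: [-0.5, -0.5, -1.6]
finger_gap: 39.1
```

```bash
python3 look.py c
```

```text
9.7 [559.82 149.79 229.  ] [ 179.64    0.21 -120.37] [   9.7 -140. ] [-0.05  0.02 -1.2 ] [ 0.02  -0.022 -0.047] 39.182390407529034
142 134 6.0
240 117 7.5
```

View pics/lookc.png

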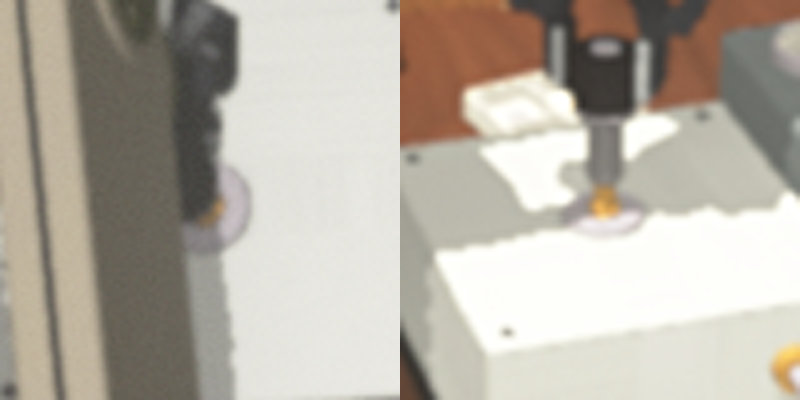

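>>> apply_moves(
  series=[
    [0,[0,0,-0.003],0],
    [0,[0,0,-0.006],0],
    [0,[0,0,-0.009],0],
    [0,[0,0,-0.012],0],
  ],
)

```text
time: 10.2
tool_pos: [559.8, 149.8, 216.7]
tcp_rot: [179.6, 0.2, -120.4]
ft_force: [-0.0, 0.2, -1.8]
finger_gap: 38.9
```

```bash
python3 look.py d
```

```text
10.3 [559.57 149.72 216.42] [ 179.61    0.18 -120.37] [   9.7 -140. ] [ 0.15 -0.43 -1.4 ] [-0.003 -0.043 -0.005] 39.08058628956568
142 134 6.0
240 117 7.5
```

View pics/lookd.png

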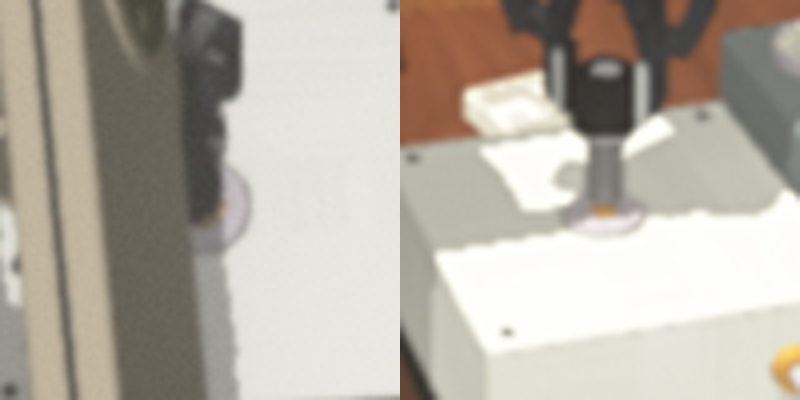

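The nose is now inside the bore, at crop position (603,212), and there is no side force. I'll keep going down.

>>> apply_moves(
  series=[
    [0,[0,0,-0.003],0],
    [0,[0,0,-0.006],0],
    [0,[0,0,-0.009],0],
    [0,[0,0,-0.012],0],
  ],
)

```text
time: 10.8
tool_pos: [559.8, 150.1, 204.6]
tcp_rot: [179.6, 0.2, -120.4]
ft_force: [-0.1, 2.1, -0.3]
finger_gap: 38.9
```

>>> apply_moves(
  series=[
    [0,[0,0,-0.002],0],
    [0,[0,0,-0.004],0],
    [0,[0,0,-0.006],0],
    [0,[0,0,-0.008],0],
  ],
)

```text
time: 11.3
tool_pos: [559.7, 150.4, 196.6]
tcp_rot: [179.6, 0.3, -120.4]
ft_force: [-2.2, 3.5, 0.0]
finger_gap: 38.9
```

```bash
python3 look.py e
```

```text
11.4 [559.68 150.27 196.37] [ 179.6     0.24 -120.35] [   9.7 -140. ] [-0.71  3.98 -0.61] [ 0.735 -0.021  0.017] 38.96287622842546
142 134 6.0
240 117 7.5
```

View pics/looke.png

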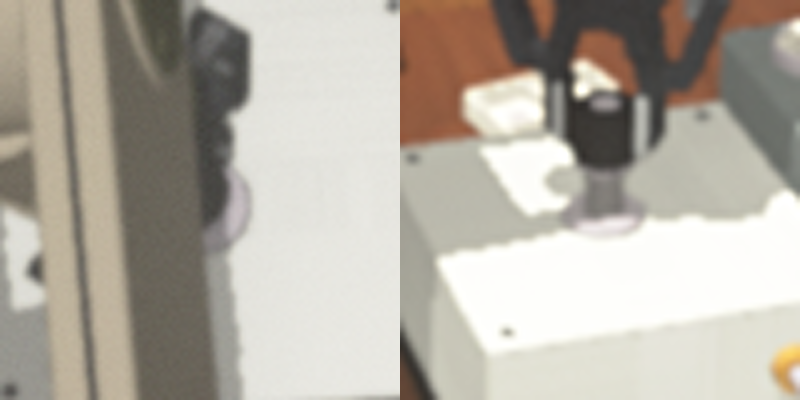

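The neck pushes the plug towards +y with about 4 N, so I'll follow it.

>>> apply_moves(
  series=[
    [0,[0,0.0012,0],0],
    [0,[0,0.0012,0],0],
    [0,[0,0.0012,0],0],
  ],
)

```text
time: 11.78
tool_pos: [559.6, 151.1, 196.2]
tcp_rot: [179.6, 0.2, -120.4]
ft_force: [-0.3, 0.0, -2.1]
finger_gap: 39.3
```

```bash
cat > st.py <<'E'
from h import *
p=optics.snapshot("side");s=sense(); print(round(s["time"],2),s["tool_pos"].round(2),s["tcp_rot"].round(2),s["joint_pos"].round(1)[5],s["ft_force"].round(2),s["wrist_torque"].round(3),s["finger_gap"].round(2))
E
python3 st.py
```

```text
Traceback (most recent call last):
  File "st.py", line 2, in <module>
    p=optics.snapshot("side");s=sense(); print(round(s["time"],2),s["tool_pos"].round(2),s["tcp_rot"].round(2),s["joint_pos"].round(1)[5],s["ft_force"].round(2),s["wrist_torque"].round(3),s["finger_gap"].round(2))
                                                                                                                                                                                            ^^^^^^^^^^^^^^^^^^^^^
AttributeError: 'float' object has no attribute 'round'
```

>>> apply_moves(
  series=[
    [0,[0,0.0003,-0.003],0],
    [0,[0,0.0003,-0.006],0],
    [0,[0,0.0003,-0.009],0],
    [0,[0,0.0003,-0.012],0],
  ],
)

```text
time: 12.32
tool_pos: [559.5, 151.5, 183.9]
tcp_rot: [179.6, 0.2, -120.4]
ft_force: [-0.7, -0.4, -1.8]
finger_gap: 38.8
```

```bash
sed -i 's/s\["finger_gap"\].round(2)/s["finger_gap"]/' st.py; python3 st.py
```

```text
12.38 [559.33 151.4  183.42] [ 179.57    0.18 -120.37] -139.9 [ 0.07 -0.28 -1.51] [-0.022 -0.023 -0.01 ] 38.9113812608154
```

>>> apply_moves(
  series=[
    [0,[0,0,-0.001],0],
    [0,[0,0,-0.002],0],
    [0,[0,0,-0.003],0],
    [0,[0,0,-0.004],0],
  ],
)

```text
time: 12.88
tool_pos: [559.4, 151.4, 179.4]
tcp_rot: [179.6, 0.2, -120.4]
ft_force: [0.7, 1.5, -2.0]
finger_gap: 39.2
```

>>> apply_moves(
  series=[
    [0,[0,0,-0.001],0],
    [0,[0,0,-0.002],0],
  ],
)

```text
time: 13.12
tool_pos: [559.4, 151.5, 177.4]
tcp_rot: [179.6, 0.2, -120.4]
ft_force: [-1.2, -0.2, -1.4]
finger_gap: 38.8
```

```bash
python3 st.py
```

```text
13.18 [559.41 151.45 177.34] [ 179.57    0.19 -120.37] -139.9 [ 0.14  0.42 -1.33] [ 0.041 -0.049 -0.006] 39.080986170465266
```

>>> apply_moves(
  series=[
    [0,[0,0,-0.001],0],
    [0,[0,0,-0.002],0],
  ],
)

```text
time: 13.42
tool_pos: [559.9, 151.7, 176.6]
tcp_rot: [179.6, 0.3, -120.4]
ft_force: [-3.0, -0.0, 10.1]
finger_gap: 39.0
```

>>> apply_moves(
  series=[
    [0,[0,0,-0.001],0],
    [0,[0,0,-0.002],0],
  ],
)

```text
time: 13.68
tool_pos: [560.3, 152.1, 176.4]
tcp_rot: [179.7, 0.3, -120.4]
ft_force: [-4.8, 1.1, 13.6]
finger_gap: 39.0
```

```bash
python3 look.py f
```

```text
13.775 [560.31 152.08 176.44] [ 179.68    0.34 -120.35] [   9.8 -139.9] [-4.44  0.88  9.29] [0.149 1.133 0.026] 39.00593756564351
142 134 6.0
240 117 7.5
```

View pics/lookf.png

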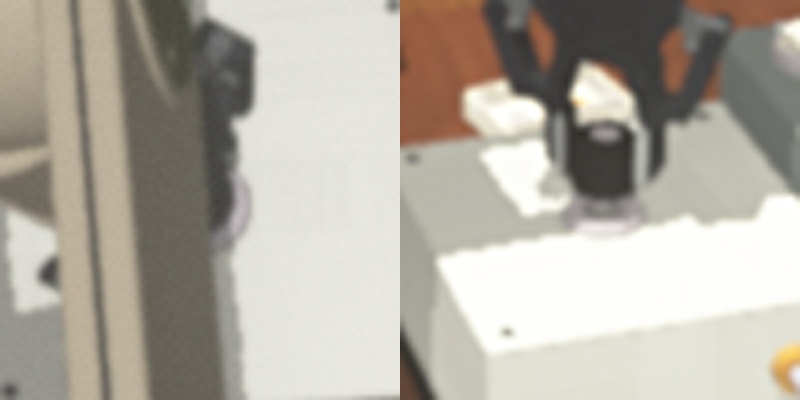

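Contact comes at TCP z≈176.5, so the washer is about 9.7 mm above the rim, which is the thread start. I'll ease the side load and turn clockwise under light pressure.

>>> apply_moves(
  series=[
    [0,[-0.0008,-0.0003,-0.0004],-0.1],
    [0,[-0.0008,-0.0003,-0.0004],-0.2],
    [0,[-0.0008,-0.0003,-0.0005],-0.3],
  ],
)

```text
time: 14.15
tool_pos: [559.7, 151.7, 176.2]
tcp_rot: [179.7, 0.4, -137.7]
ft_force: [-0.1, -0.7, 0.9]
finger_gap: 38.9
```

```bash
python3 st.py
```

```text
14.2 [559.72 151.68 176.21] [ 179.71    0.36 -138.01] -122.2 [0.6  0.16 0.47] [-0.041 -0.065 -0.033] 39.002847158039536
```

>>> apply_moves(
  series=[
    [0,[0,0,-0.0006],-0.1],
    [0,[0,0,-0.0006],-0.2],
    [0,[0,0,-0.0008],-0.3],
  ],
)

```text
time: 14.58
tool_pos: [559.9, 151.6, 175.5]
tcp_rot: [179.7, 0.4, -155.3]
ft_force: [-0.5, 0.8, -0.8]
finger_gap: 39.5
```

```bash
python3 st.py
```

```text
14.62 [559.88 151.65 175.46] [ 179.72    0.38 -155.57] -104.6 [-0.89 -0.01  0.44] [ 0.007 -0.11   0.02 ] 38.897476971235264
```

>>> apply_moves(
  series=[
    [0,[0,0,-0.0004],-0.13],
    [0,[0,0,-0.0007],-0.26],
    [0,[0,0,-0.001],-0.39],
  ],
)

```text
time: 15.0
tool_pos: [560.1, 151.9, 174.7]
tcp_rot: [179.7, 0.4, -178.0]
ft_force: [-0.6, 1.1, 1.3]
finger_gap: 39.0
```

```bash
python3 st.py
```

```text
15.05 [560.02 151.88 174.69] [ 179.7     0.41 -178.34] -81.7 [-0.24  0.65  1.07] [ 0.199  0.044 -0.034] 38.83887976174646
```

>>> apply_moves(
  series=[
    [0,[-0.0002,-0.0001,-0.0005],-0.14],
    [0,[-0.0002,-0.0001,-0.0009],-0.28],
    [0,[-0.0002,-0.0001,-0.0012],-0.42],
    [0,[-0.0002,-0.0001,-0.0015],-0.56],
  ],
)

```text
time: 15.55
tool_pos: [560.0, 152.0, 173.4]
tcp_rot: [179.7, 0.4, 149.6]
ft_force: [0.6, 1.4, 1.1]
finger_gap: 39.0
```

```bash
python3 st.py
```

```text
15.6 [560.01 151.97 173.42] [179.67   0.42 149.18] -49.0 [0.19 1.59 1.58] [0.171 0.024 0.018] 39.256727501115876
```

It is engaged: it sank 1.27 mm for 0.567 rad, which matches the lead. I'll continue.

>>> apply_moves(
  series=[
    [0,[0,0,-0.0005],-0.16],
    [0,[0,0,-0.0009],-0.32],
    [0,[0,0,-0.0012],-0.48],
    [0,[0,0,-0.0016],-0.64],
    [0,[0,0,-0.002],-0.8],
  ],
)

```text
time: 16.23
tool_pos: [560.1, 152.2, 171.7]
tcp_rot: [179.6, 0.4, 103.4]
ft_force: [-0.6, 1.9, 0.7]
finger_gap: 39.0
```

```bash
python3 st.py
```

```text
16.27 [560.02 152.24 171.56] [179.66   0.4  102.94] -2.5 [-1.28  1.03  1.11] [ 0.276  0.162 -0.   ] 38.925568594144174
```

>>> apply_moves(
  series=[
    [0,[-0.0001,0,-0.0005],-0.16],
    [0,[-0.0001,0,-0.0009],-0.32],
    [0,[-0.0001,0,-0.0012],-0.48],
    [0,[-0.0001,0,-0.0016],-0.64],
    [0,[-0.0001,0,-0.002],-0.8],
  ],
)

```text
time: 16.9
tool_pos: [560.1, 152.5, 169.8]
tcp_rot: [179.7, 0.4, 57.3]
ft_force: [-0.2, 1.5, 0.7]
finger_gap: 38.9
```

```bash
python3 st.py
```

```text
16.95 [560.05 152.45 169.74] [179.66   0.37  56.78] 43.8 [-0.82  1.19  1.45] [ 0.322  0.144 -0.044] 39.15587544243892
```

>>> apply_moves(
  series=[
    [0,[-0.0001,0,-0.0005],-0.16],
    [0,[-0.0001,0,-0.0009],-0.32],
    [0,[-0.0001,0,-0.0012],-0.48],
    [0,[-0.0001,0,-0.0016],-0.64],
  ],
)

```text
time: 17.45
tool_pos: [560.2, 152.5, 168.4]
tcp_rot: [179.6, 0.3, 20.3]
ft_force: [0.6, 1.0, 1.0]
finger_gap: 39.2
```

```bash
python3 look.py g
```

```text
17.55 [560.14 152.46 168.28] [179.65   0.35  20.41] [10.4 80.1] [0.07 0.55 1.14] [ 0.149 -0.142  0.01 ] 39.05322598755722
142 134 6.0
240 117 7.5
```

View pics/lookg.png

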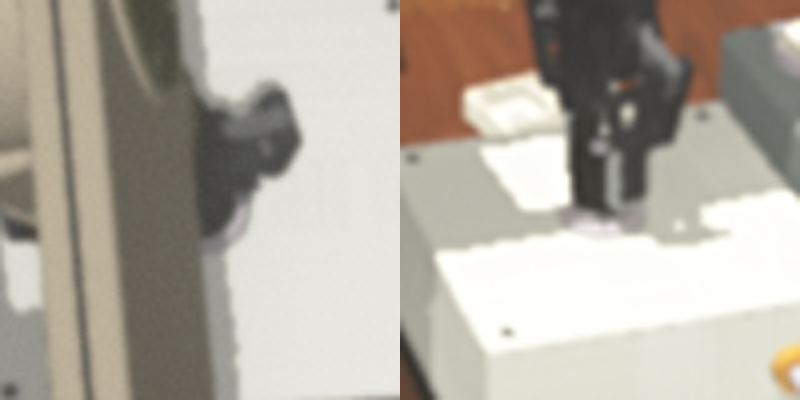

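The fingers hold the knob and the washer is close above the rim, at crop position (605,215). I'll continue in smaller steps and watch the torque.

>>> apply_moves(
  series=[
    [0,[-0.0001,0,-0.0004],-0.12],
    [0,[-0.0001,0,-0.0006],-0.24],
    [0,[-0.0001,0,-0.0009],-0.36],
    [0,[-0.0001,0,-0.0012],-0.48],
  ],
  grip_force=30,
)

```text
time: 18.05
tool_pos: [560.2, 152.4, 167.3]
tcp_rot: [179.7, 0.3, -6.7]
ft_force: [0.7, 0.6, 0.5]
finger_gap: 39.0
```

```bash
python3 st.py
```

```text
18.1 [560.21 152.4  167.22] [179.65   0.33  -7.1 ] 107.4 [0.66 1.06 0.58] [ 0.026 -0.13  -0.003] 39.18527363391256
```

>>> apply_moves(
  series=[
    [0,[0,0,-0.0003],-0.1],
    [0,[0,0,-0.0005],-0.2],
    [0,[0,0,-0.0007],-0.3],
  ],
)

```text
time: 18.48
tool_pos: [560.2, 152.5, 166.9]
tcp_rot: [179.7, 0.3, -23.9]
ft_force: [-2.6, 1.8, 4.0]
finger_gap: 39.6
```

```bash
python3 st.py
```

```text
18.52 [560.22 152.55 166.95] [179.68   0.32 -24.2 ] 124.4 [-1.29  0.22  2.94] [ 0.166  0.15  -0.012] 39.289827945419994
```

The washer has met the rim, because z has stopped sinking. Joint 6 is at 124°, so I'll let go, wind back a quarter turn and regrip.

>>> apply_moves(
  series=[
    [0.9,[0,0,0],0],
    [0.9,[0,0,0],0],
    [0.9,[-0.0002,-0.0003,0],0.15],
    [0.9,[-0.0002,-0.0003,0],0.32],
    [0.9,[-0.0002,-0.0003,0],0.5],
  ],
)

```text
time: 19.15
tool_pos: [559.9, 152.1, 166.7]
tcp_rot: [179.7, 0.3, 5.0]
ft_force: [-0.5, -0.9, 0.3]
finger_gap: 76.8
```

>>> apply_moves(
  series=[
    [0.9,[0,0,0],0.18],
    [0.9,[0,0,0],0.36],
    [0.9,[0,0,0],0.54],
    [0.9,[0,0,0],0.72],
    [0.9,[0,0,0],0.9],
  ],
)

```text
time: 19.77
tool_pos: [559.8, 152.0, 166.5]
tcp_rot: [179.7, 0.4, 57.1]
ft_force: [0.7, -0.6, 0.1]
finger_gap: 76.8
```

```bash
python3 look.py h
```

```text
19.875 [559.81 152.01 166.48] [179.67   0.37  56.84] [10.4 43.7] [ 0.49 -0.19  0.26] [ 0.004 -0.004  0.066] 77.10911020453834
142 134 6.0
240 117 7.5
```

View pics/lookh.png

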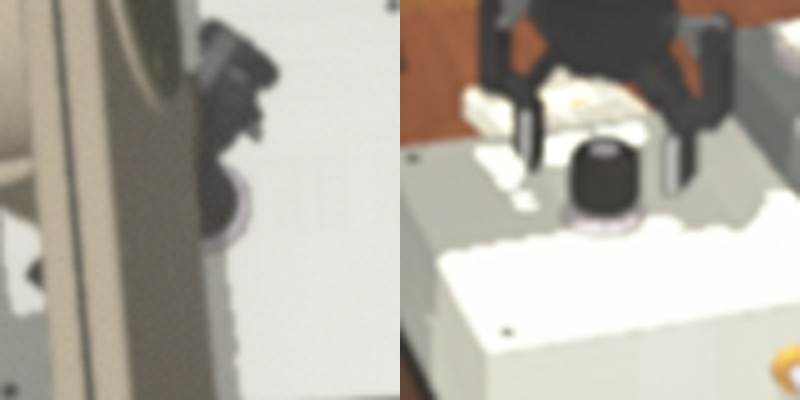

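The plug stands free and upright in the neck, knob at crop position (604,178) and washer on the rim at (604,215). I'll regrip and tighten by torque.

>>> apply_moves(
  series=[
    [0,[0,0,0.0005],0],
    [0,[0,0,0.0005],0],
    [0,[0,0,0.0005],0],
    [0,[0,0,0.0005],0],
    [0,[0,0,0.0005],0],
  ],
  grip_force=30,
)

```text
time: 20.5
tool_pos: [559.9, 152.1, 167.2]
tcp_rot: [179.7, 0.3, 56.8]
ft_force: [-1.5, -0.3, 2.4]
finger_gap: 38.9
```

>>> apply_moves(
  series=[
    [0,[0,0,0],0],
    [0,[0,0,0],-0.06],
    [0,[0,0,0],-0.12],
  ],
)

```text
time: 20.88
tool_pos: [559.8, 151.9, 167.2]
tcp_rot: [179.7, 0.4, 49.8]
ft_force: [-1.5, -0.8, 2.8]
finger_gap: 38.9
```

```bash
python3 st.py
```

```text
20.93 [559.79 151.9  167.17] [179.67   0.38  49.66] 50.9 [-0.27 -1.41  2.39] [-0.062  0.245  0.047] 39.0116988501819
```

>>> apply_moves(
  series=[
    [0,[0,0,0],-0.05],
    [0,[0,0,0],-0.1],
  ],
)

```text
time: 21.18
tool_pos: [559.7, 151.9, 167.2]
tcp_rot: [179.7, 0.4, 43.9]
ft_force: [-2.1, -0.3, 3.0]
finger_gap: 39.1
```

```bash
python3 st.py
```

```text
21.23 [559.7  151.82 167.19] [179.67   0.39  43.75] 56.8 [-1.05 -0.65  2.59] [-0.026  0.291  0.023] 38.969450648077995
```

>>> apply_moves(
  series=[
    [0,[0,0,0],-0.04],
    [0,[0,0,0],-0.08],
  ],
)

```text
time: 21.48
tool_pos: [559.6, 151.8, 167.2]
tcp_rot: [179.7, 0.4, 39.2]
ft_force: [-2.0, -0.4, 3.2]
finger_gap: 38.8
```

```bash
python3 st.py
```

```text
21.52 [559.58 151.82 167.18] [179.68   0.4   39.07] 61.4 [-2.26 -0.22  1.65] [0.026 0.256 0.028] 39.29009341093365
```

>>> apply_moves(
  series=[
    [0,[0,0,0],-0.04],
    [0,[0,0,0],-0.08],
  ],
)

```text
time: 21.78
tool_pos: [559.5, 151.9, 167.2]
tcp_rot: [179.7, 0.4, 34.5]
ft_force: [-1.7, 0.3, 2.9]
finger_gap: 39.4
```

```bash
python3 st.py
```

```text
21.82 [559.47 151.9  167.2 ] [179.69   0.41  34.41] 66.1 [-2.17  0.39  3.33] [0.096 0.297 0.057] 39.31273002134495
```

>>> apply_moves(
  series=[
    [0,[0,0,0],-0.04],
    [0,[0,0,0],-0.08],
  ],
)

```text
time: 22.08
tool_pos: [559.3, 152.0, 167.2]
tcp_rot: [179.7, 0.4, 29.9]
ft_force: [-2.4, 0.1, 2.5]
finger_gap: 38.7
```

```bash
python3 st.py
```

```text
22.12 [559.3  152.06 167.16] [179.71   0.42  29.78] 70.7 [-1.62  0.47  2.38] [0.195 0.298 0.074] 39.157014170205166
```

>>> apply_moves(
  series=[
    [0,[0,0,0],-0.03],
    [0,[0,0,0],-0.06],
  ],
)

```text
time: 22.38
tool_pos: [559.2, 152.1, 167.2]
tcp_rot: [179.7, 0.4, 26.3]
ft_force: [-1.5, 0.8, 3.4]
finger_gap: 39.4
```

```bash
python3 st.py
```

```text
22.43 [559.27 152.11 167.19] [179.72   0.42  26.19] 74.3 [-2.26  0.74  2.13] [0.19  0.375 0.034] 39.01424258668394
```

>>> apply_moves(
  series=[
    [0,[0.0003,-0.0002,0],-0.03],
    [0,[0.0003,-0.0002,0],-0.06],
    [0,[0.0003,-0.0002,0],-0.06],
  ],
)

```text
time: 22.8
tool_pos: [559.5, 152.1, 167.2]
tcp_rot: [179.7, 0.4, 22.7]
ft_force: [-3.6, 2.2, 2.7]
finger_gap: 39.1
```

```bash
python3 look.py i
```

```text
22.9 [559.47 152.1  167.17] [179.74   0.42  22.77] [10.4 77.6] [-3.03  3.1   2.94] [ 0.491  0.57  -0.019] 39.0696263427957
142 134 6.0
240 117 7.5
```

View pics/looki.png

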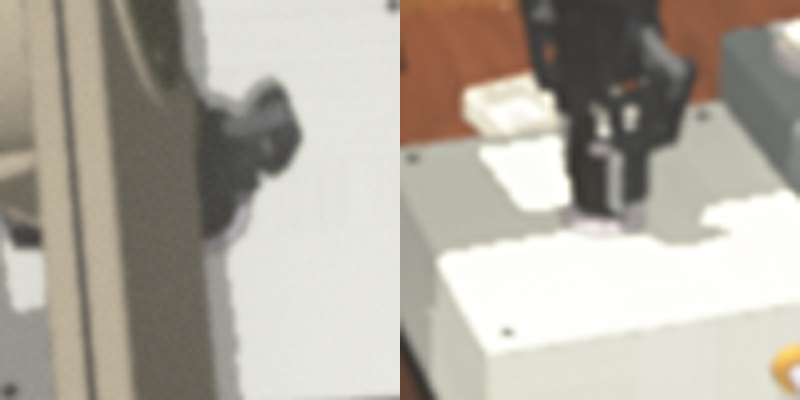

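>>> apply_moves(
  series=[
    [0,[-0.0005,0.0004,0],-0.04],
    [0,[-0.0005,0.0004,0],-0.08],
    [0,[-0.0005,0.0004,0],-0.12],
  ],
)

```text
time: 23.28
tool_pos: [559.4, 152.2, 167.1]
tcp_rot: [179.7, 0.4, 15.8]
ft_force: [-0.1, 0.8, 1.4]
finger_gap: 39.3
```

```bash
python3 st.py
```

```text
23.32 [559.38 152.25 167.16] [179.7    0.38  15.74] 84.7 [0.31 0.29 1.61] [0.186 0.087 0.234] 39.31090804550026
```

Torque has risen to 0.23 N m. One more small step.

>>> apply_moves(
  series=[
    [0,[0,0,0],-0.02],
    [0,[0,0,0],-0.02],
  ],
)

```text
time: 23.58
tool_pos: [559.4, 152.2, 167.2]
tcp_rot: [179.7, 0.4, 14.6]
ft_force: [-1.5, 1.0, 2.5]
finger_gap: 39.1
```

```bash
python3 st.py; python3 st.py
```

```text
23.62 [559.42 152.21 167.15] [179.7    0.38  14.61] 85.8 [-1.38  1.55  1.6 ] [0.379 0.219 0.205] 39.26465476368892
23.68 [559.45 152.25 167.19] [179.7    0.37  14.61] 85.8 [-2.1   0.92  2.72] [0.293 0.292 0.16 ] 39.077812435064
```

>>> apply_moves(
  series=[
    [0,[0,0,0],-0.02],
    [0,[0,0,0],-0.04],
  ],
)

```text
time: 23.92
tool_pos: [559.4, 152.2, 167.1]
tcp_rot: [179.7, 0.4, 12.3]
ft_force: [-1.7, 1.4, 1.2]
finger_gap: 39.1
```

```bash
python3 st.py; python3 st.py
```

```text
23.98 [559.44 152.24 167.14] [179.7    0.38  12.2 ] 88.2 [-1.39  0.89  2.1 ] [0.273 0.296 0.329] 39.05277812076871
24.02 [559.43 152.21 167.15] [179.7    0.38  12.27] 88.1 [-1.44  1.2   1.35] [0.269 0.229 0.239] 39.02562658289509
```

>>> apply_moves(
  series=[
    [0,[0,0,0],-0.02],
    [0,[0,0,0],-0.04],
  ],
)

```text
time: 24.28
tool_pos: [559.5, 152.3, 167.2]
tcp_rot: [179.7, 0.4, 9.9]
ft_force: [-1.5, 1.3, 2.4]
finger_gap: 39.2
```

```bash
python3 st.py; python3 st.py; python3 st.py
```

```text
24.32 [559.47 152.25 167.16] [179.7    0.37   9.85] 90.5 [-1.11  0.99  1.89] [0.289 0.213 0.365] 39.17917705614788
24.38 [559.46 152.24 167.16] [179.7    0.37   9.93] 90.5 [-0.42  1.84  1.1 ] [0.397 0.197 0.284] 39.08230562288404
24.43 [559.46 152.25 167.15] [179.7    0.37   9.97] 90.4 [-0.21  1.53  1.21] [0.304 0.223 0.333] 39.468672185592226
```

Torque holds at about 0.33 N m and rises with turning, so it is snug. I'll release, withdraw and check.

>>> apply_moves(
  series=[
    [0.9,[0,0,0],0],
    [0.9,[0,0,0],0],
    [0.9,[0,0,0],0],
    [0.9,[0,0,0.03],0],
    [0.9,[0,0,0.08],0],
  ],
)

```text
time: 25.05
tool_pos: [558.0, 151.9, 245.5]
tcp_rot: [179.7, 0.7, 10.0]
ft_force: [0.1, 0.9, -0.7]
finger_gap: 76.9
```

>>> apply_moves(
  series=[
    [0.9,[-0.02,-0.05,0.03],0],
    [0.9,[-0.04,-0.1,0.05],0],
    [0.9,[-0.06,-0.15,0.05],0],
    [0.9,[-0.06,-0.15,0.05],0],
  ],
)

```text
time: 25.55
tool_pos: [497.4, -1.2, 296.3]
tcp_rot: [179.6, 0.6, 9.7]
ft_force: [0.2, 0.1, 0.0]
finger_gap: 76.9
```

```bash
python3 look.py j
python3 - <<'E'
from h import *
p=optics.snapshot("top"); cv2.imwrite("pics/topend.png",p["color"])
sd=optics.snapshot("side")
x,y=559.8,151.5
print("cap pred seated",proj(p,[[x,y,183],[x,y,146]]),proj(sd,[[x,y,183],[x,y,146]]))
for pic,n in ((p,"t"),(sd,"s")):
  for q in ("drain_plug","loupe","oil_jar","movement_vice"):
    for d in spotter.search_frame(pic,q)[:1]: print(n,q,round(d["p"],2),w(pic,d["xyz"]).round(1))
E
```

```text
25.65 [498.03   1.51 295.72] [179.7    0.62   9.87] [-5.4 74.7] [ 0.17  0.66 -0.11] [-0.012  0.029 -0.005] 76.6518753950148
142 134 6.0
240 117 7.5
cap pred seated [[188.27752963 182.22139338]
 [192.38167309 185.06156301]] [[280.1712339  147.02064917]
 [280.10483309 158.82042093]]
t drain_plug 0.68 [ 514.9 -144.9  107.9]
t loupe 0.58 [ 684.5 -212.    21.6]
t movement_vice 0.8 [ 350.3 -309.1   22.7]
s drain_plug 0.6 [ 510.4 -152.   102. ]
s loupe 0.76 [ 683.6 -210.7   21.3]
s oil_jar 0.73 [ 677.1 -113.6   40.5]
s movement_vice 0.71 [ 353.7 -320.6   16.3]
```

View pics/lookj.png

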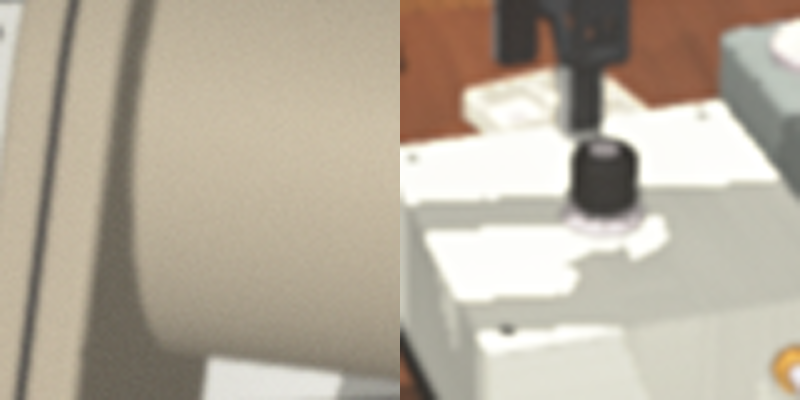

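View pics/topend.png

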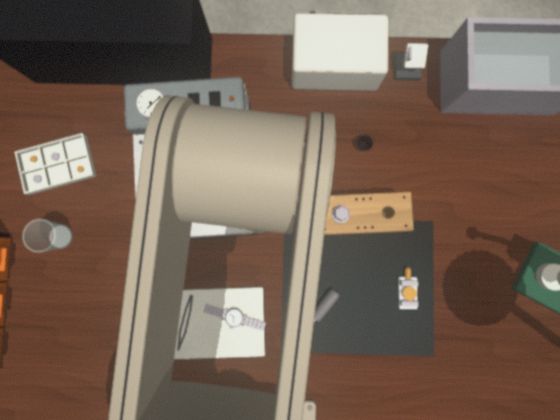

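The side crop shows the plug upright on the rim, its cap at (280,146) against a predicted (280,147) when seated. The gripper is well clear and everything else is in place. Handing in.

```bash
python3 -c "
from bench import hand_in; print(hand_in())"
```

```text
the job is handed in; nothing more can be done
None
```

The filler plug is screwed into the filler neck and snug. I let it go and handed the job in at about 26 s of the 70 s allowed.

**What I did**
- **Picking up:** I centred the plug in the gripper with two grips at right angles, then lifted it out of the block.
- **Starting the thread:** I lowered the plug by feel. It met the thread start with the washer about 10 mm above the rim and about 13 N on the wrist, well under the 30 N limit. It did not bind, and it sank at close to 14 mm a turn.
- **Tightening:** Once the washer met the rim I regripped the knob and turned until the torque held at about 0.33 N m (readings 0.28 to 0.37).

**Last checks**
- **Seating:** After release, the side view showed the plug upright with its washer on the rim. The cap was about 1 pixel from where it should be when seated. The top camera was blocked by the arm, so only the side view confirms this.
- **Other things:** The drain plug, loupe, jar and movement holder were found within about 5 mm of where they started. The jar was only seen from the side at the end.
- **One disagreement:** After the washer first met the rim, the knob turned roughly 0.7 to 0.8 rad before it resisted. The task said about a third of a radian. Some of that may be the washer touching on one side first, because the tool was tilted about 0.4°, but I did not confirm that.
- **Not measured:** I could not read the contact force between plug and neck directly, so I judged snugness from the torque.

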